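# Slide the block home and snap the toggle clamp shut

## Robot

A 6-joint arm with a two-finger parallel gripper is mounted at the origin on the work surface. World frame = base frame: x ahead of the robot, y to its left, z up, the work surface at z = 0. Lengths are in mm, angles in rad, forces in N, time in s.
With the tool pointing down it reaches from about 350 to 875 mm from the base axis. Payload 15.5 kg.
Tool frame: the origin (TCP) lies midway between the tips of the shut fingers; the grasp point (between the pads) lies 19 mm behind it; z points along the fingers, y is the direction in which the jaws open and shut (so a half turn about z gives the same grasp; the last joint's range is limited). The gripper opens to 85 mm and grips with 20 to 120 N. Pads are 22 mm wide; open, the fingers measure 114 mm over their backs; the gripper's body (76 mm by 85 mm) begins 54 mm behind the grasp point. The pads swing forward as they close: fully open they stand 13 mm farther back than shut.
Start: joints at [-1.442, 0.494, 1.345, -0, 1.302, -0.096], TCP at [139.321, -609.275, 231.277] pointing down, gripper open.
Joint ranges: [-2.91, 2.91], [-0.82, 2.16], [0.22, 2.67], [-1.22, 4.37], [0.12, 2.79], [-3.08, 3.08]. Speed limits (rad/s): [1.89, 1.89, 2.57, 3.01, 3.01, 3.01].

## Interface

Orientations are given as a unit quaternion [x, y, z, w].
In Python, from workcell import * gives the robot as it stands. Calls block until the motion is done:
- reach(position, orientation): joint-space move of the TCP to a pose.
- move_linear(position, max_speed=150, attitude=None, threshold=None): straight line of the TCP; attitude=None keeps the orientation; max_speed is the mean speed in mm/s. With threshold (N) it stops when the force on the tool has changed by that much, and returns True; else False.
- move_j(angles): joint-space move.
- open_gripper() and gripper_close(strength=None): open the fingers fully, or close them until they stop; strength is the grip in N (None keeps the last).
- wait(seconds).
- ik(position, orientation): joint angles nearest the present ones, or None.
- capture(name): name is "scene" or "side" or "wrist"; returns a dict with "img" (480x640x3 uint8, red, green, blue), "fx", "fy", "cx", "cy" (pixels), "extrinsics" (4x4, takes a point from camera to world coordinates). Camera axes: x right, y down, z forward; pixel columns grow to the right and rows downward; lengths in mm; the calibration is good to about 2 mm. A picture is of the moment at which its call begins. There is no depth.
A pose or a line that the arm cannot do raises Unreachable and nothing moves.
- hand_in(): hands the job in, once; it reports no verdict.
Readings, each from a call of its own:
- current_time_s(): time.
- current_joints(): joint angles.
- current_qvel(): joint speeds.
- current_joint_efforts(): joint torques, N m.
- current_ee_pos(): TCP position.
- current_orientation(): TCP orientation.
- current_force(): force on the tool from outside, world axes, zero at the start.
- current_moment(): the same for the moment, N m.
- current_opening(): opening from 0.0 (shut) to 1.0 (fully open).
Only numpy, scipy, OpenCV 4.12 (cv2) and the standard library are available. Lean on these libraries where they do the work, as an engineer would, in place of code of your own. Each camera call takes 0.05 s, during which the arm holds its last target.

## Task

With the fingertips only, push the wooden block along its channel until it is fully home against the end stop, then push the toggle clamp's lever over past its centre so that it snaps into its other position and the clamp holds the block. Do not pick up or tip the block, leave everything else on the mat where it is, and finish clear of everything.

Things in the scene. Friction and masses are not known exactly. Their poses are not given: they have to be found in the camera images.
- fixture: fixed grey base plate on the 3 mm mat, 190 mm (x) by 220 mm (y), 10 mm thick, with a channel for the block along its x, at y = 0, open at -x, and a toggle clamp on its -y side. Origin: underside of the plate, on the channel's middle line; z up; yaw within 0.4 rad. The channel is 54 mm wide; its guides are 8 to 10 mm tall, but the +y one is 30 mm tall from x = 21 to 86 mm
- end_stop (a point): middle of the face of the aluminium end stop at the +x end of the channel, at x = 70, y = 0, z = 27 mm in the fixture's frame; the stop is 35 mm tall over the plate
- block: loose wooden block lying in the channel, 60 mm along the channel, 50 mm wide, 45 mm tall, about 90 g, its axes about those of the fixture. Origin: centre of its underside, 10 mm above the fixture's origin. Starts 40 to 75 mm short of the stop; fully home its origin is at x = 40 mm in the fixture's frame
- lever (a joint): toggle lever's angle (rad): 0 = open, leaning 35 degrees to the fixture's -y, away from the block; 1.22 = locked, leaning 35 degrees to +y, towards the block. Unstable when upright (0.61): short of it, it springs back to 0; past it, it snaps to 1.22 by itself and drives the pad 22 mm out to the block. Takes about 4 to 6 N sideways near the tip
- lever_tip (a point): point on the axis of the lever's black hand grip (18 mm thick, 40 mm long, on a 10 mm steel rod), 85 mm from the pivot; the rounded end reaches 9 mm further. It moves in the plane x = 40 mm of the fixture; open it is at y = -144, z = 132 mm, locked at y = -46, z = 132, upright z = 147. Pushed much lower, its end may catch under a gripper
- lever_pivot (a point): pivot of the lever, at x = 40, y = -95, z = 62 mm in the fixture's frame; the lever turns about the fixture's x axis between two steel cheeks that reach z = 74 mm and y = -75 to -115 mm. The plunger's rod, 12 mm thick at z = 34 mm, reaches back to y = -128 mm when open
- clamp_pad: black sprung rubber pad, 18 mm across, on the end of the clamp's plunger, which moves along the fixture's +y, 34 mm above its origin. Origin: centre of the pad's face; open at y = -42 mm. Driven by the lever only; locked, it presses on the side of a block that is home with about 4 N
- jar: clear plastic jar with grey twist cap, bystander, 60 mm across, 75 mm tall; origin centre of underside
- light_clip: white plastic light clip, bystander, about 40 x 24 x 26 mm; origin centre of underside
- socket: steel socket standing upright, bystander, 24 mm across, 38 mm tall; origin centre of underside
- screwdriver: screwdriver lying flat beyond the end stop, bystander; origin under its middle
- spanner: stainless spanner lying flat, bystander; origin under its middle
- crank_arm: grey aluminium crank arm lying flat, bystander, about 200 mm long, with a five-legged spider at one end; origin under its middle

How it is judged (in metres and radians):
On the way, in this order (a step that is already met when the one before it is completed fails the run):
1. the block is home against the end stop, within 4 mm, while the lever is still open (x of block in the frame of fixture above 0.036 m and y of block in the frame of fixture between -0.006 and 0.006 m and value of joint lever below 0.5 rad), for 0.2 s.
2. the lever has snapped to its locked position (value of joint lever above 1.1 rad), for 0.2 s.
At the end, for the whole second after the job is handed in: The block lies flat in the channel, within 4 mm of the end stop; the lever is locked (above 1.1 rad) and the clamp's pad presses the block with more than 1.5 N; everything is at rest (x of block in the frame of fixture above 0.036 m and y of block in the frame of fixture between -0.006 and 0.006 m and value of joint lever above 1.1 rad and contact force between clamp_pad and block above 1.5 N and height (world z) of block below 0.018 m and angle between block's own z axis and vertical below 0.1 rad and linear speed of block below 0.01 m/s); the robot touches nothing.
It fails at once if the wooden block is lifted more than 15 mm (height (world z) of block above 0.028 m).
It fails at once if the wooden block is tipped (angle between block's own z axis and vertical above 0.35 rad).
It fails at once if a bystander is moved more than 25 mm (distance of any of jar, light_clip, socket, screwdriver, spanner, crank_arm from where it was at the start of the episode above 0.025 m).
It also fails if it takes over 45 s, if anything falls off the work surface, if the arm or the gripper's body presses on something with over 40 N, if the wrist force passes 120 N, or if a joint passes its speed limit or range.

## Working session

There is one attempt and no reset: what is moved stays moved. The work goes in short steps, each a Python script; the robot and the scene stay as the last script left them, time stands still between calls to the robot, and variables do not carry over. Pictures are saved under pics/ and viewed, and the job is handed in when it is done.

```bash
ls; mkdir -p pics; python3 - <<'E'
from workcell import *
import cv2,numpy as np
for n in ["scene","side","wrist"]:
    c=capture(n); cv2.imwrite(f"pics/{n}0.png",c["img"][:,:,::-1]); np.save(f"{n}0.npy",c,allow_pickle=True)
    print(n,c["fx"],c["fy"],c["cx"],c["cy"]); print(np.round(c["extrinsics"],3))
print(current_time_s(),current_ee_pos(),current_orientation())
E
```

```text
pics
scene 448.7445532487399 448.7445532487399 315.8653371503648 234.769491053902
[[-5.220000e-01  7.200000e-01 -4.580000e-01  1.054454e+03]
 [ 8.530000e-01  4.430000e-01 -2.760000e-01  3.176080e+02]
 [ 4.000000e-03 -5.350000e-01 -8.450000e-01  9.761550e+02]
 [ 0.000000e+00  0.000000e+00  0.000000e+00  1.000000e+00]]
side 614.3494165286617 614.3494165286617 309.64798211498635 240.7337879457708
[[-7.330000e-01 -4.760000e-01  4.860000e-01 -7.752300e+01]
 [-6.800000e-01  4.940000e-01 -5.410000e-01  7.358800e+02]
 [ 1.700000e-02 -7.270000e-01 -6.860000e-01  1.006871e+03]
 [ 0.000000e+00  0.000000e+00  0.000000e+00  1.000000e+00]]
wrist 383.858668459458 383.858668459458 318.1593561621248 243.17688326101464
[[ 2.23000e-01 -9.40000e-01 -2.58000e-01  2.05712e+02]
 [-9.75000e-01 -2.15000e-01 -5.80000e-02 -5.94224e+02]
 [-1.00000e-03  2.65000e-01 -9.64000e-01  3.73430e+02]
 [ 0.00000e+00  0.00000e+00  0.00000e+00  1.00000e+00]]
0.15 [ 139.29087605 -609.01792897  230.82727257] [ 9.93689078e-01  1.12168604e-01 -9.87778703e-06 -4.69710295e-04]
```

View pics/scene0.png

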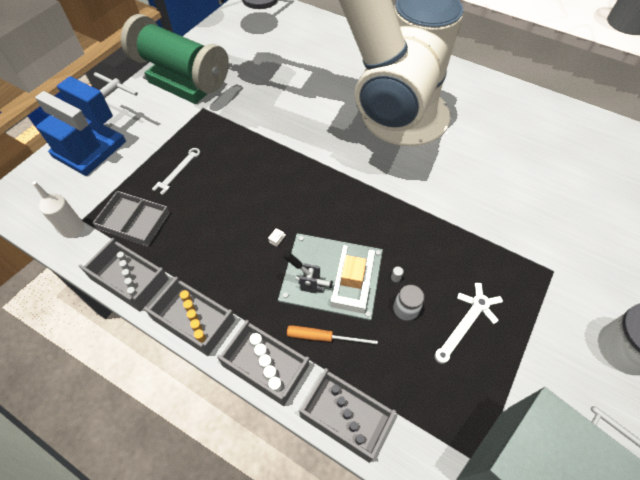

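View pics/side0.png

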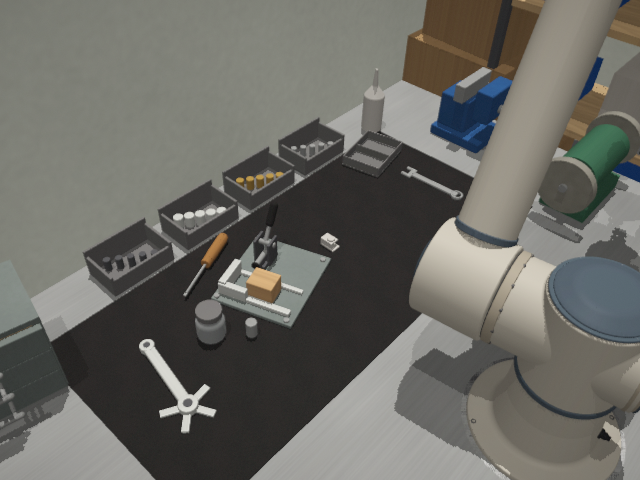

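View pics/wrist0.png

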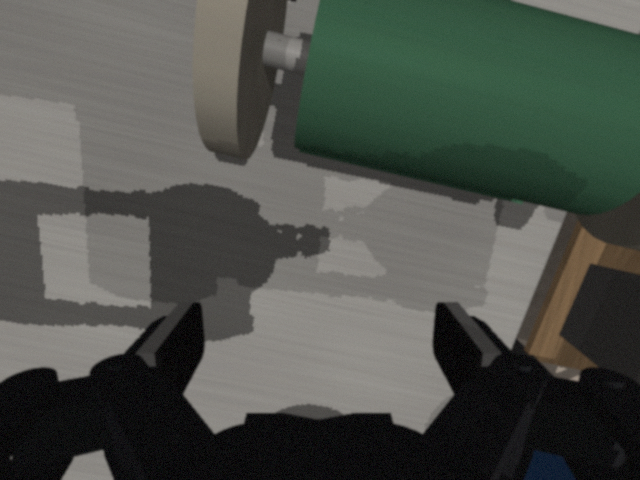

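The scene view shows the plate at about (333,275), the block at (353,271), the lever grip at (294,262) and the stop at (350,305). The side view has the plate at about (275,280) and the block at (264,285). I'll crop and enlarge both next.

```bash
python3 - <<'E'
import cv2,numpy as np
for n,(x0,y0,w,h) in dict(scene=(260,215,160,120),side=(200,190,160,140)).items():
    im=cv2.imread(f"pics/{n}0.png")[y0:y0+h,x0:x0+w]
    im=cv2.resize(im,None,fx=4 if n=='side' else 5,fy=4 if n=='side' else 5,interpolation=cv2.INTER_CUBIC)
    cv2.imwrite(f"pics/{n}0c.png",im)
E
```

```text
(no output)
```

View pics/scene0c.png

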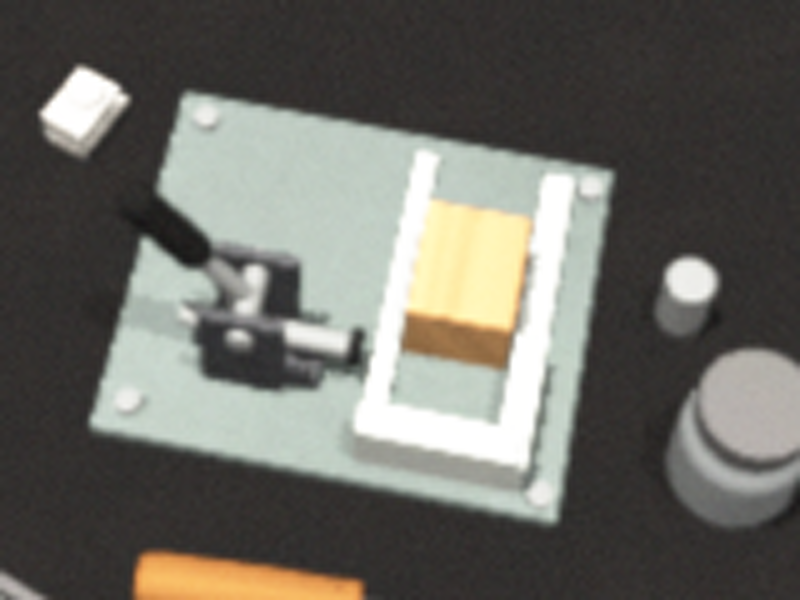

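View pics/side0c.png

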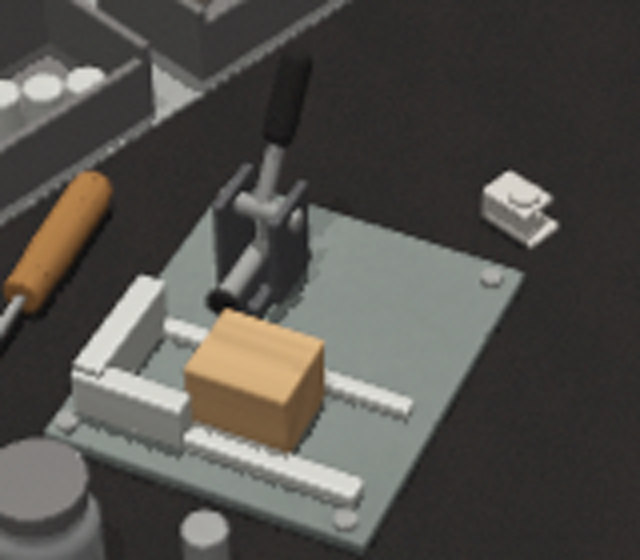

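The enlarged crops show plate corners in the scene crop at (183,92), (612,170), (557,522) and (92,430). The lever is open and leans away from the block. I'll fit the plate corners next.

```bash
cat > h.py <<'E'
import numpy as np,cv2
def load(n): return np.load(n,allow_pickle=True).item()
def cast(c,px,z):
    px=np.atleast_2d(np.array(px,float)); d=np.c_[(px[:,0]-c["cx"])/c["fx"],(px[:,1]-c["cy"])/c["fy"],np.ones(len(px))]
    E=np.array(c["extrinsics"]); d=d@E[:3,:3].T; o=E[:3,3]
    return o+d*((z-o[2])/d[:,2])[:,None]
def proj(c,P):
    E=np.array(c["extrinsics"]); p=(np.atleast_2d(P)-E[:3,3])@E[:3,:3]
    return np.c_[c["fx"]*p[:,0]/p[:,2]+c["cx"],c["fy"]*p[:,1]/p[:,2]+c["cy"]]
def rigid(A,B): # B = R A + t
    a=A.mean(0);b=B.mean(0);A0=A-a;B0=B-b
    th=np.arctan2((A0[:,0]*B0[:,1]-A0[:,1]*B0[:,0]).sum(),(A0*B0).sum())
    R=np.array([[np.cos(th),-np.sin(th)],[np.sin(th),np.cos(th)]]); t=b-R@a
    return th,t,np.linalg.norm(A@R.T+t-B,axis=1)
E
python3 - <<'E'
from h import *
for n,box in dict(scene=(260,215,420,335),side=(200,190,360,330)).items():
    c=load(n+"0.npy"); im=np.ascontiguousarray(c["img"][:,:,::-1]); hsv=cv2.cvtColor(im,cv2.COLOR_BGR2HSV)
    print(n, hsv[240,320] if n=='scene' else hsv[260,310])
# by-hand corners
s=load("scene0.npy"); d=load("side0.npy")
S=lambda u,v:(u/5+260-.4,v/5+215-.4); D=lambda u,v:(u/4+200-.4,v/4+190-.4)
cs=[S(183,92),S(612,170),S(557,520),S(92,430)]
P=cast(s,cs,13)[:,:2]; print(np.round(P,1)); print([np.linalg.norm(P[i]-P[(i+1)%4]) for i in range(4)])
cd=[D(523,272),D(365,540),D(50,432)]
Q=cast(d,cd,13)[:,:2]; print(np.round(Q,1)); print([np.linalg.norm(Q[i]-Q[(i+1)%3]) for i in range(2)])
A=np.array([[-95,-110],[-95,110],[95,110],[95,-110.]])
th,t,e=rigid(A,P);print(th,t,e)
th2,t2,e2=rigid(A[:3],Q);print(th2,t2,e2)
# local coords (plate centre)
def loc(p,th,t):
    R=np.array([[np.cos(th),-np.sin(th)],[np.sin(th),np.cos(th)]]); return np.round((np.asarray(p)[:,:2]-t)@R,1)
# scene: guides ends (-x) top z~22 inner/outer; block top corners z=58; stop top z=48
print("guide ends",loc(cast(s,[S(415,153),S(440,153),S(545,175),S(574,178)],22),th,t))
print("block top scene",loc(cast(s,[S(430,202),S(531,213),S(512,338),S(406,318)],58),th,t))
print("stop top scene",loc(cast(s,[S(362,405),S(505,425)],48),th,t))
print("block top side",loc(cast(d,[D(230,310),D(325,345),D(290,378+2),D(186,366)],58),th2,t2))
E
```

```text
scene [ 65  15 205]
side [ 68  14 146]
[[554.5 -42.4]
 [481.2 164.7]
 [659.4 227.4]
 [733.3  22.5]]
[np.float64(219.69354220601736), np.float64(188.898138052821), np.float64(217.72994451122253), np.float64(190.1921594047794)]
[[554.4 -39.6]
 [483.7 163.3]
 [656.8 226.8]]
[np.float64(214.82423416265715), np.float64(184.34733670869508)]
0.3430332304017208 [607.09787129  93.06811212] [0.17679777 0.58514919 1.2487556  1.14951065]
0.343899523767502 [607.1242874   93.00345288] [3.05555441 3.32680657 3.25927644]
guide ends [[-78.4  12.5]
 [-81.   24.6]
 [-79.2  77.4]
 [-80.5  91.6]]
block top scene [[-31.7  25.9]
 [-35.6  73.3]
 [ 30.7  74.4]
 [ 30.7  25.5]]
stop top scene [[72.8 13.4]
 [69.1 78. ]]
block top side [[ 23.6  27. ]
 [-33.9  29.6]
 [-27.9  59.8]
 [ 26.2  73.1]]
```

```bash
cat >> h.py <<'E'
TH=0.343; C,S_=np.cos(TH),np.sin(TH); RF=np.array([[C,-S_,0],[S_,C,0],[0,0,1]])
OF=np.array([607.1,93.0,3.0])+RF@np.array([0,50.5,0])
def F(x,y,z): return RF@np.array([x,y,z],float)+OF
def quat(psi): return [float(np.cos(psi/2)),float(np.sin(psi/2)),0.0,0.0]
Q0=quat(TH); Q1=quat(TH+np.pi/2)
E
python3 - <<'E'
from h import *
pts=[F(40,-144,132),F(40,-95,62),F(40,-42,34),F(70,0,27),F(-95,-160,10),F(-95,60,10),F(95,60,10),F(95,-160,10)]
pts+=[F(-1+a,b,55) for a in(-30,30) for b in(-25,25)]
print(OF)
for n,(x0,y0,w,h) in dict(scene=(260,215,160,120),side=(200,190,160,140)).items():
    c=load(n+"0.npy"); k=4
    im=cv2.resize(np.ascontiguousarray(c["img"][y0:y0+h,x0:x0+w,::-1]),None,fx=k,fy=k,interpolation=cv2.INTER_CUBIC)
    for p in proj(c,np.array(pts)):
        cv2.circle(im,tuple(int(v) for v in ((p-[x0,y0]+.5)*k)),3,(0,0,255),-1)
    cv2.imwrite(f"pics/{n}1o.png",im)
s=load("scene0.npy")
print(cast(s,[(180,60),(222,78),(130,45)],100))
E
```

```text
[590.11615051 140.55837315   3.        ]
[[ 258.04035725 -652.70251254  100.        ]
 [ 256.95602976 -491.98222317  100.        ]
 [ 283.78983733 -834.97544426  100.        ]]
```

View pics/scene1o.png

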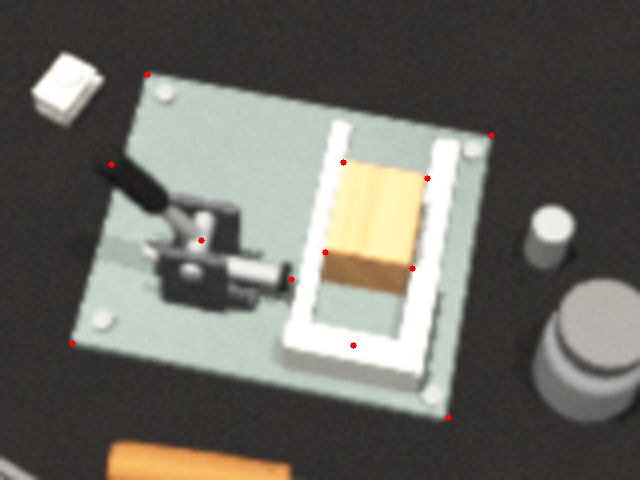

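View pics/side1o.png

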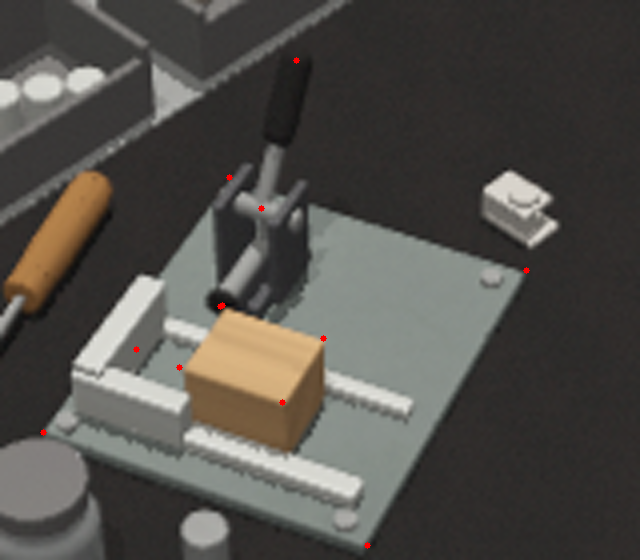

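Projected fixture points land within about 2 mm of the features in both views: lever tip (111,164) in the scene crop, pivot, pad and plate corners. I'll shut the gripper, lift, and move above the open end of the channel.

```bash
python3 - <<'E'
from workcell import *
from h import *
gripper_close(40)
p=current_ee_pos(); move_linear([p[0],p[1],330.0],max_speed=250)
print(current_time_s())
reach([float(v) for v in F(-70,0,330-3)],Q0)
print(current_time_s(),current_ee_pos(),current_joints(),current_opening())
move_linear([float(v) for v in F(-70,0,120)],max_speed=200)
c=capture("wrist"); np.save("w1.npy",c,allow_pickle=True); cv2.imwrite("pics/w1.png",c["img"][:,:,::-1])
c=capture("side"); np.save("s1.npy",c,allow_pickle=True); cv2.imwrite("pics/s1.png",c["img"][:,:,::-1])
print(current_time_s(),current_ee_pos(),current_force())
E
```

```text
1.4583
4.35 [524.41308973 116.4110369  329.98666079] [ 1.07339478e-01  2.83406700e-01  1.41075665e+00 -1.23652702e-04
  1.44738765e+00  1.33599320e+00] -0.0013904150160677748
5.6333 [524.80403206 117.07086475 123.98505906] [ 1.03503607  0.56910792 -0.07864252]
```

View pics/w1.png

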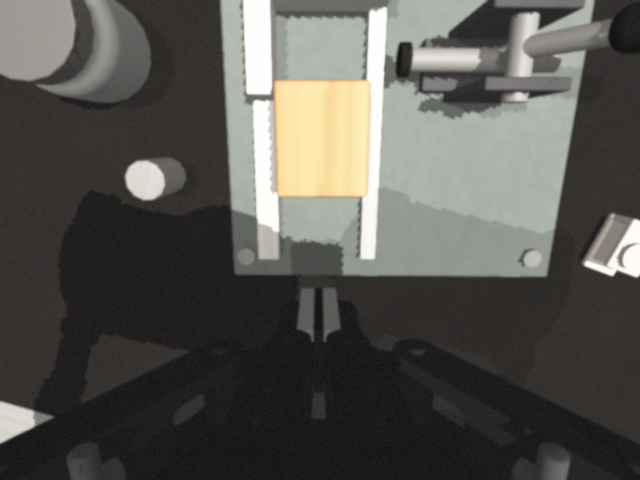

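View pics/s1.png

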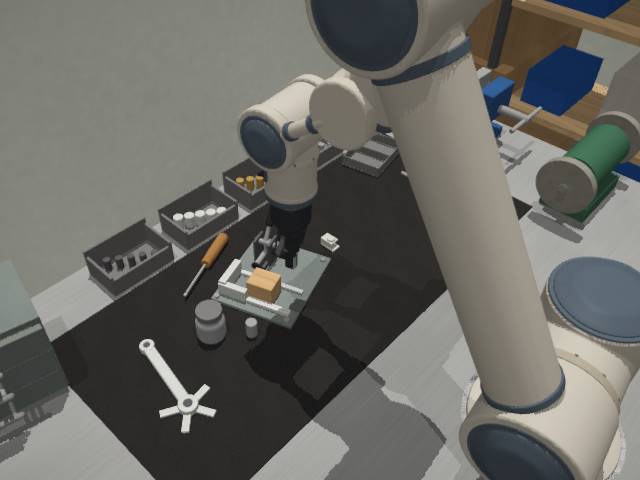

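The wrist view confirms the alignment: the fingers are at column 320, the guide inner edges at columns 279 and 362 (middle 320), and the edges are parallel. The block's rear top edge is at row 197, and I'll check that number before pushing slowly with a force stop.

```bash
python3 - <<'E'
from workcell import *
from h import *
c=load("w1.npy")
L=lambda p:np.round((p-OF)@RF,1)
print("rear",L(cast(c,[(275,197),(369,197)],58)),"guides",L(cast(c,[(279,250),(362,250)],20)),"plate",L(cast(c,[(235,275),(547,277)],13)))
f=lambda *a:[float(v) for v in F(*a)]
hit=move_linear(f(-70,0,24),max_speed=120,threshold=8)
print("down",hit,L(current_ee_pos()),current_time_s())
if not hit:
    hit=move_linear(f(-25,0,24),max_speed=60,threshold=10)
    print("p1",hit,L(current_ee_pos()),current_force(),current_time_s())
E
```

```text
rear [[-32.5  22.9  55. ]
 [-32.5 -28.3  55. ]] guides [[-73.7  25.6  17. ]
 [-73.7 -30.   17. ]] plate [[ -94.    57.6   10. ]
 [ -95.5 -161.2   10. ]]
down False [-69.6  -0.1  24.6] 6.5833
p1 False [-25.3   0.1  23.9] [-0.0747907  -0.5383244   0.25519512] 7.4833
```

```bash
python3 - <<'E'
from workcell import *
from h import *
L=lambda p:np.round((np.array(p)-OF)@RF,1)
f=lambda *a:[float(v) for v in F(*a)]
hit=move_linear(f(10,-1,24),max_speed=30,threshold=8)
print("p2",hit,L(current_ee_pos()),current_force(),current_time_s())
c=capture("wrist"); np.save("w2.npy",c,allow_pickle=True); cv2.imwrite("pics/w2.png",c["img"][:,:,::-1])
c=capture("scene"); np.save("sc2.npy",c,allow_pickle=True); 
im=cv2.resize(c["img"][215:335,260:420,::-1],None,fx=5,fy=5,interpolation=cv2.INTER_CUBIC);cv2.imwrite("pics/sc2.png",im)
E
```

```text
p2 True [-1.9 -0.4 23.5] [0.28106699 0.30157429 0.63963515] 8.275
```

View pics/w2.png

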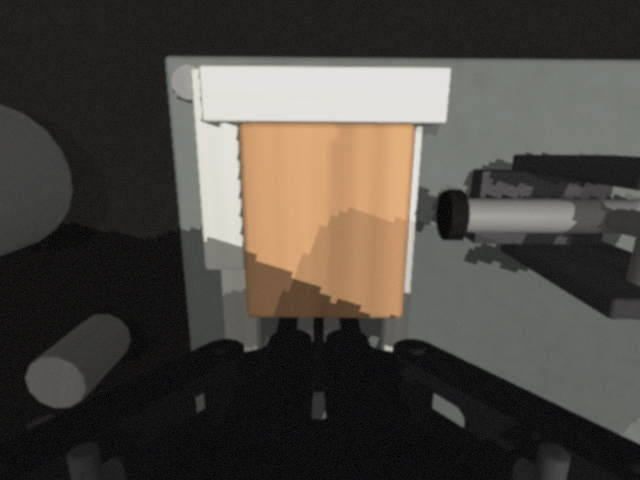

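View pics/sc2.png

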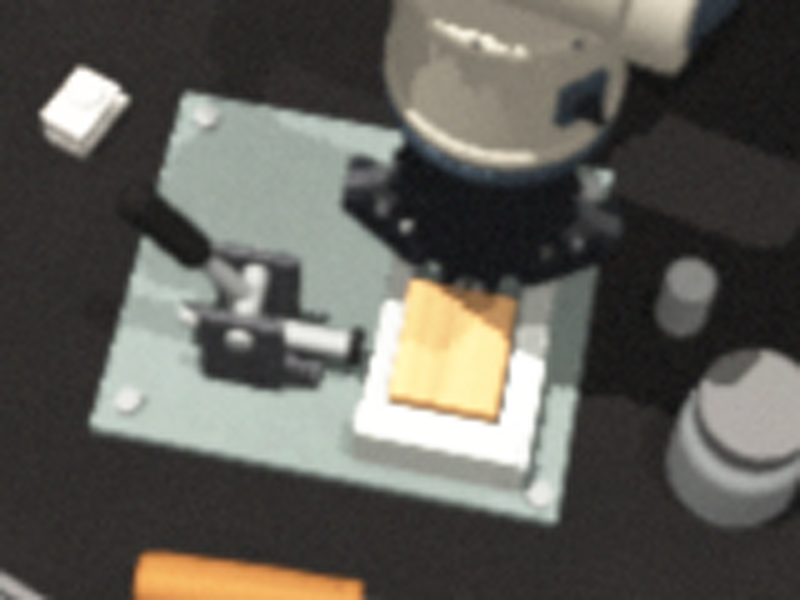

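The wrist view shows the block's front edge meeting the stop at row 122. I'll check that number and press once more to confirm it is firmly stopped rather than jammed.

```bash
python3 - <<'E'
from workcell import *
from h import *
L=lambda p:np.round((np.array(p)-OF)@RF,1)
f=lambda *a:[float(v) for v in F(*a)]
c=load("w2.npy")
print("front",L(cast(c,[(243,122),(414,122)],58)),"rear",L(cast(c,[(248,317),(404,317)],58)),"stop back edge",L(cast(c,[(200,68),(450,68)],48)),"stop front",L(cast(c,[(200,123),(447,123)],48)))
hit=move_linear(f(8,-0.5,24),max_speed=15,threshold=20)
print("p3",hit,L(current_ee_pos()),RF.T@np.array(current_force()),current_time_s())
c=capture("wrist"); np.save("w3.npy",c,allow_pickle=True)
for w in("w2.npy","w3.npy"):
    im=load(w)["img"]; print(cv2.cvtColor(im,cv2.COLOR_RGB2HSV)[110:130,330,1])
E
```

```text
front [[ 70.3  19.9  55. ]
 [ 70.4 -27.2  55. ]] rear [[ 11.3  21.4  55. ]
 [ 11.4 -28.   55. ]] stop back edge [[ 85.7  33.5  45. ]
 [ 85.7 -39.1  45. ]] stop front [[ 70.4  34.8  45. ]
 [ 70.4 -39.6  45. ]]
p3 True [-2.  -0.2 23. ] [0.22636564 1.0612339  0.49982953] 8.7333
[  7   7   8   6   7   7   7   6   6   7  18  24  57 106 113 117 119 117
 118 116]
[  7   9   9   8   8   6   7   7   6   7  17  22  44  93 118 119 117 118
 118 118]
```

The block is home: its front reads x = 70.3 against a stop face at 70.4, and it did not move under a 20 N push. Next I'll retreat, climb, turn 90° and look at the lever before pushing.

```bash
python3 - <<'E'
from workcell import *
from h import *
L=lambda p:np.round((np.array(p)-OF)@RF,1)
f=lambda *a:[float(v) for v in F(*a)]
move_linear(f(-25,0,24),max_speed=60)
move_linear(f(-25,0,240),max_speed=200)
reach(f(40,-200,240),Q1)
print(L(current_ee_pos()),current_joints(),current_time_s())
move_linear(f(40,-200,121),max_speed=150)
for n in("scene","side","wrist"):
    c=capture(n); np.save(n+"3.npy",c,allow_pickle=True)
    im=c["img"][:,:,::-1]
    if n!="wrist":
        b=dict(scene=(230,195),side=(180,150))[n]; im=cv2.resize(im[b[1]:b[1]+150,b[0]:b[0]+200],None,fx=4,fy=4,interpolation=cv2.INTER_CUBIC)
    cv2.imwrite(f"pics/{n}3.png",im)
print(L(current_ee_pos()),current_time_s())
E
```

```text
[  39.9 -199.6  239.8] [-1.34706462e-01  5.88437518e-01  1.13491250e+00  1.01952269e-04
  1.41869732e+00 -4.77134517e-01] 12.225
[  40.5 -200.2  122.1] 13.3167
```

View pics/scene3.png

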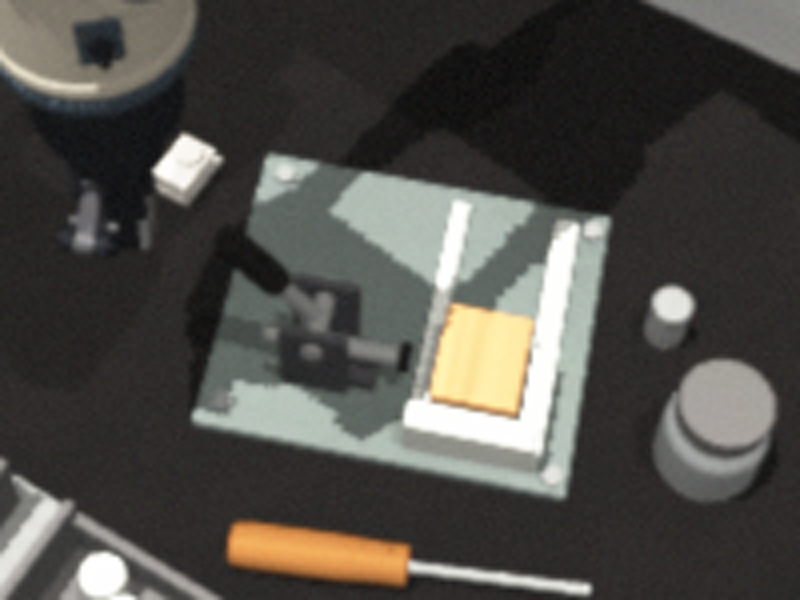

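View pics/side3.png

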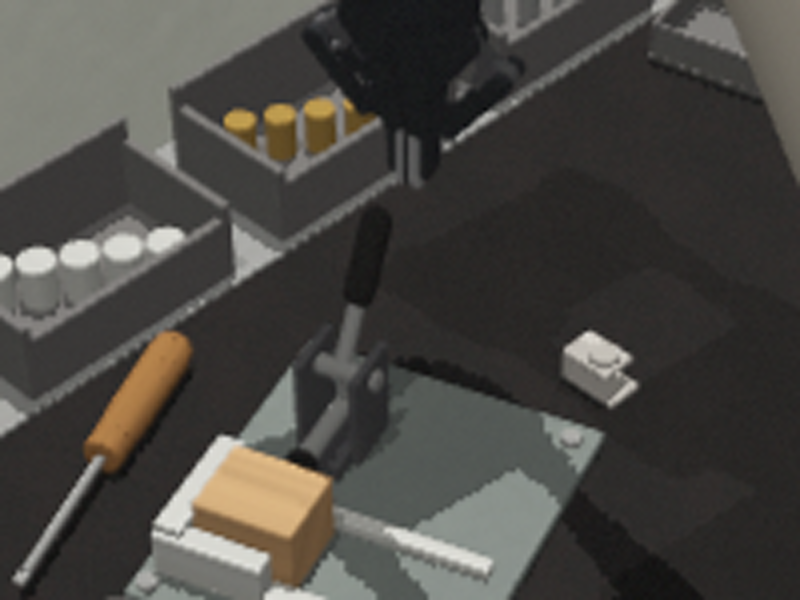

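View pics/wrist3.png

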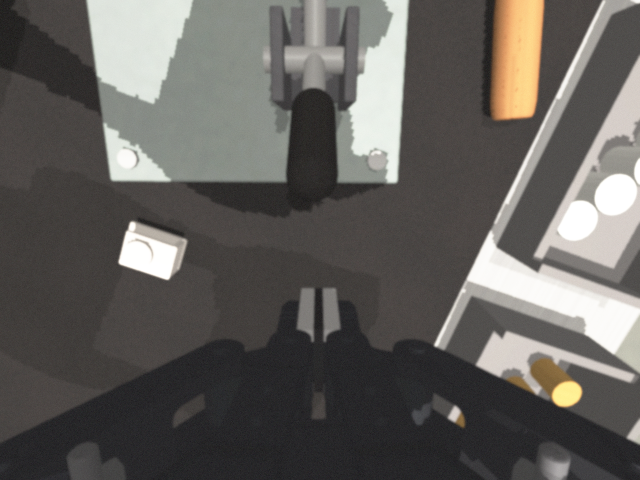

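The wrist view shows the fingers at column 320 and the lever grip's end at about (312,180), so it is nearly in line. The block is still home and the lever is open. I'll work out the small offset, then push the lever over.

```bash
python3 - <<'E'
from workcell import *
from h import *
L=lambda p:np.round((np.array(p)-OF)@RF,1)
f=lambda *a:[float(v) for v in F(*a)]
c=load("wrist3.npy")
t=L(cast(c,[(312,180)],135))[0]; print("tip",t, "pivot mid",L(cast(c,[(315,60)],65)))
x=float(np.clip(t[0],37,43))
move_linear(f(x,-185,121),max_speed=80)
hit=move_linear(f(x,-150,121),max_speed=50,threshold=25)
print(hit,L(current_ee_pos()),RF.T@np.array(current_force()),current_time_s())
if not hit:
  hit=move_linear(f(x,-120,121),max_speed=50,threshold=25)
  print(hit,L(current_ee_pos()),RF.T@np.array(current_force()),current_time_s())
for n in("side","wrist"):
    c=capture(n); im=c["img"][:,:,::-1]
    if n!="wrist": im=cv2.resize(im[150:300,180:380],None,fx=4,fy=4,interpolation=cv2.INTER_CUBIC)
    cv2.imwrite(f"pics/{n}4.png",im)
E
```

```text
tip [  39.6 -147.8  132. ] pivot mid [[ 40.2 -97.5  62. ]]
False [  39.8 -150.1  121.1] [ 1.28343504 -3.59696323  0.89383442] 14.5083
False [  39.5 -119.9  120.9] [-0.8298115  -1.13009143 -0.09463439] 15.2583
```

View pics/side4.png

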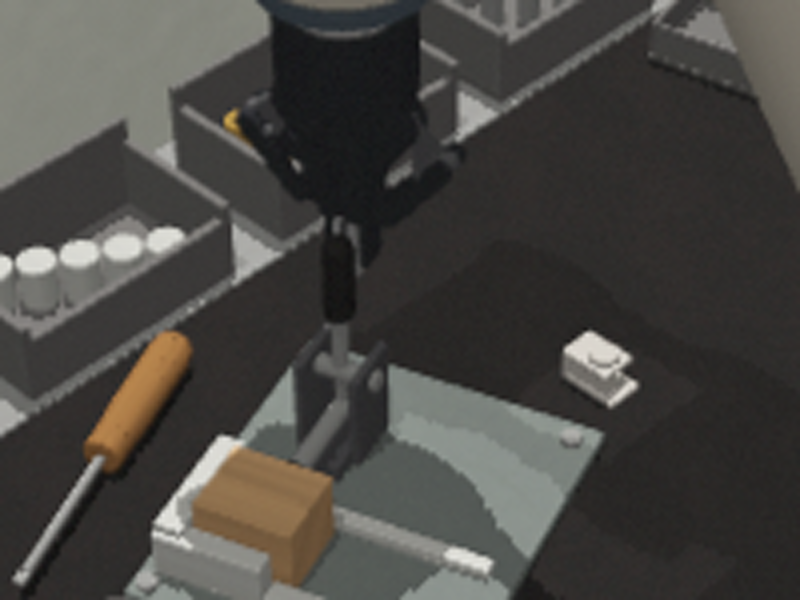

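View pics/wrist4.png

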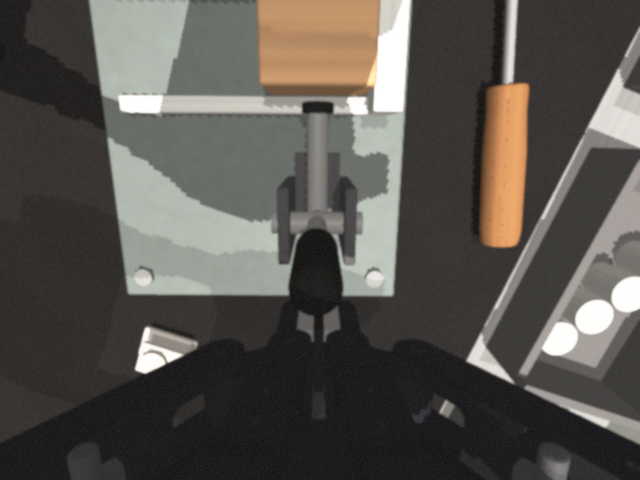

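The lever grip is centred on the fingers at column 316 and almost upright, and the plunger is advancing. I'll continue past centre.

```bash
python3 - <<'E'
from workcell import *
from h import *
L=lambda p:np.round((np.array(p)-OF)@RF,1)
f=lambda *a:[float(v) for v in F(*a)]
hit=move_linear(f(39.6,-96,121),max_speed=40,threshold=25)
print(hit,L(current_ee_pos()),RF.T@np.array(current_force()),current_time_s())
wait(0.4)
move_linear(f(39.6,-125,121),max_speed=100)
move_linear(f(39.6,-170,180),max_speed=150)
print(RF.T@np.array(current_force()))
for n in("scene","side","wrist"):
    c=capture(n); np.save(n+"5.npy",c,allow_pickle=True); im=c["img"][:,:,::-1]
    b=dict(scene=(230,195),side=(180,150))
    if n!="wrist": b=b[n]; im=cv2.resize(im[b[1]:b[1]+150,b[0]:b[0]+200],None,fx=4,fy=4,interpolation=cv2.INTER_CUBIC)
    cv2.imwrite(f"pics/{n}5.png",im)
print(current_time_s())
E
```

```text
False [ 39.7 -96.  121. ] [-0.02308635 -0.35336901  0.54733176] 16.1083
[-0.85480989 -0.10679087 -0.17343985]
17.7417
```

View pics/side5.png

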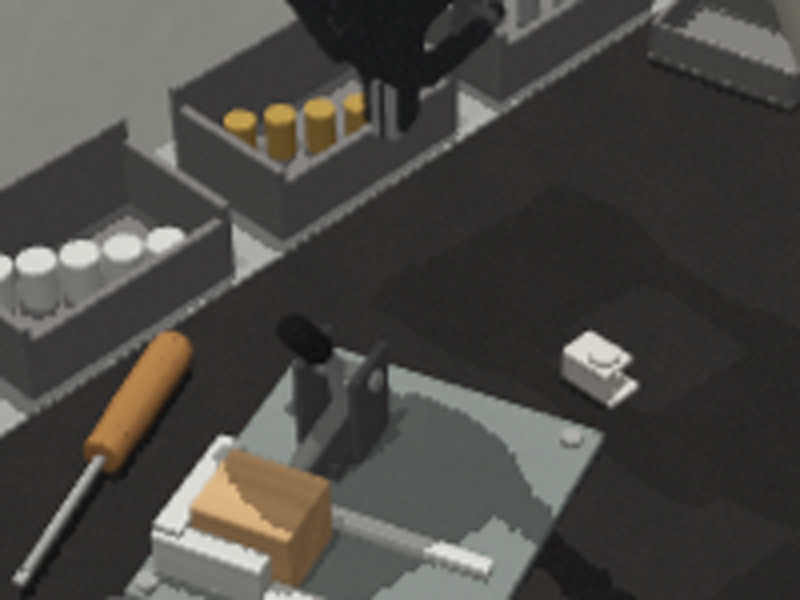

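View pics/wrist5.png

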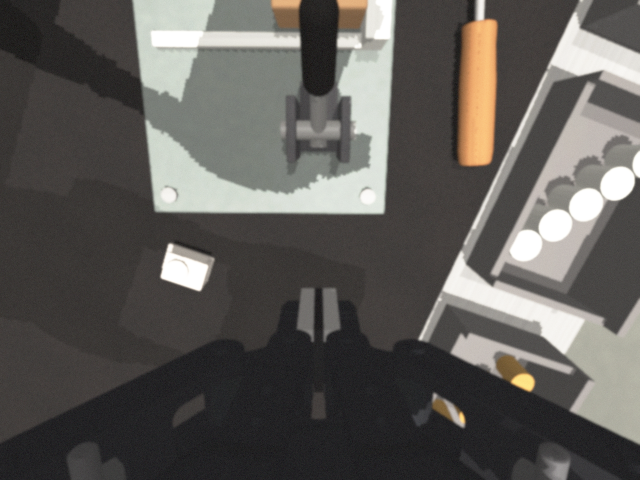

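View pics/scene5.png

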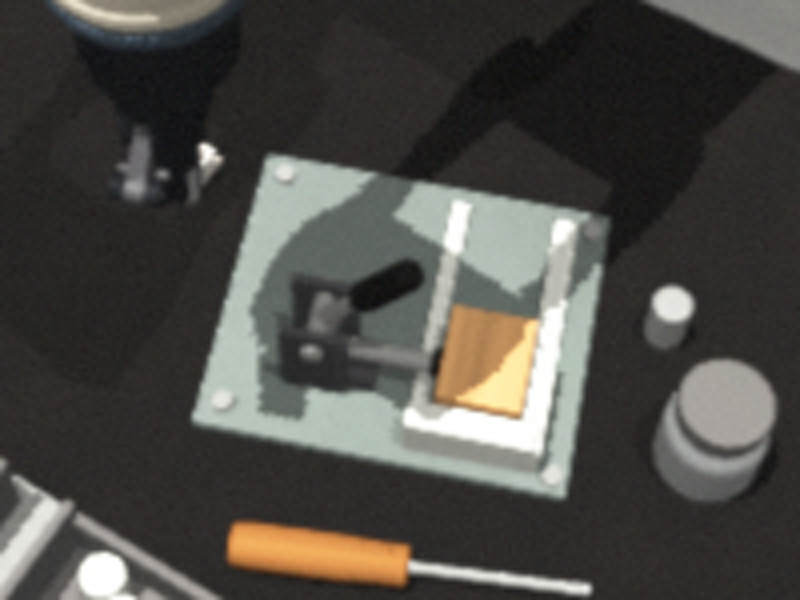

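The lever is locked: in the scene crop the grip points towards the block at (390,285) and the pad is on the block's side. I'll rise clear and check the block's position from above with the wrist camera.

```bash
python3 - <<'E'
from workcell import *
from h import *
f=lambda *a:[float(v) for v in F(*a)]
p=f(39.6,-170,290); move_linear(p,max_speed=200)
reach(f(-30,0,250),Q0)
c=capture("wrist"); np.save("w6.npy",c,allow_pickle=True); cv2.imwrite("pics/w6.png",c["img"][:,:,::-1])
print(current_time_s(),current_force(),np.abs(current_qvel()).max())
c2=capture("scene"); a=load("scene0.npy")["img"]; cv2.imwrite("pics/sc6.png",c2["img"][:,:,::-1])
im=c["img"]; h=cv2.cvtColor(im,cv2.COLOR_RGB2HSV); m=((h[:,:,0]>5)&(h[:,:,0]<25)&(h[:,:,1]>70)).astype(np.uint8)
cs,_=cv2.findContours(m,cv2.RETR_EXTERNAL,cv2.CHAIN_APPROX_SIMPLE)
for k in cs:
    if cv2.contourArea(k)>1000: print(cv2.boundingRect(k),cv2.minAreaRect(k))
E
```

```text
20.1333 [ 0.18734171 -0.12349032 -1.09280774] 0.0037247738047871356
(289, 99, 61, 72) ((319.0, 134.5), (71.0, 60.0), 90.0)
(342, 0, 119, 16) ((401.0, 7.5), (15.0, 118.0), 90.0)
```

View pics/w6.png

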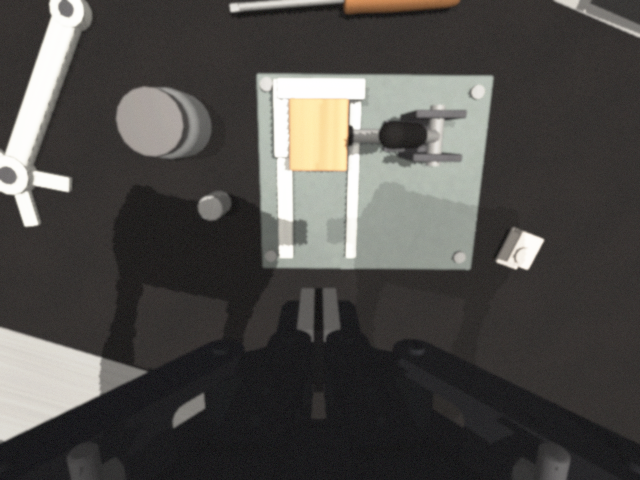

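View pics/sc6.png

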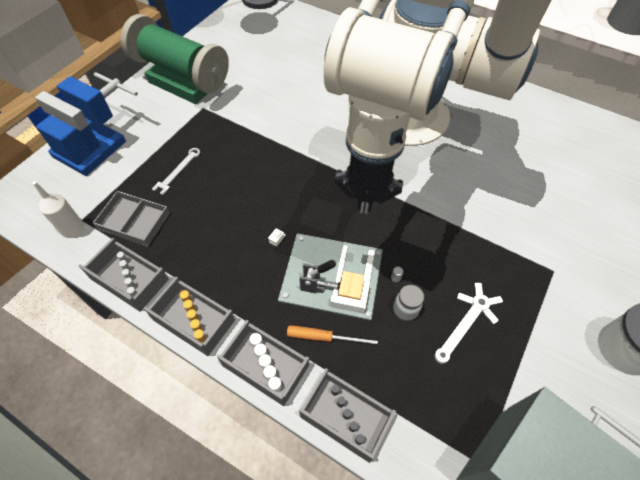

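From above, the block spans rows 99–171 and columns 289–350, right behind the stop at row 98. The pad is on its side at (350,135), and every bystander is at its starting pixel. I'll do a last numeric check, then hand in.

```bash
python3 - <<'E'
from h import *
L=lambda p:np.round((np.array(p)-OF)@RF,1)
c=load("w6.npy")
a=L(cast(c,[(289,98.5),(350,98.5),(289,170.5),(350,170.5)],58)); b=L(cast(c,[(275,79),(365,79),(275,98),(365,98)],48))
print(a,b,"block x",a[:,0].mean())
dx=70-b[2:,0].mean()
from workcell import *
if a[:2,0].mean()-b[2:,0].mean()>-4:
    hand_in(); print("handed in",current_time_s())
E
```

```text
[[ 69.3  23.6  55. ]
 [ 69.3 -26.8  55. ]
 [ 10.6  24.7  55. ]
 [ 10.7 -28.2  55. ]] [[ 85.6  35.7  45. ]
 [ 85.6 -39.8  45. ]
 [ 70.6  36.2  45. ]
 [ 70.6 -40.3  45. ]] block x 39.974999999999994
the job is handed in; nothing more can be done
the job is handed in; nothing more can be done
```

I pushed the block home against the end stop with the shut fingertips, then pushed the lever past centre so it snapped to locked. The job is handed in at about 20 s of the 45 s; no verdict was reported.

**Block:** It held without moving under a 20 N push while the lever was still open. In the last wrist view its centre is at about x = 40.0 mm. Its front face reads 69.3 mm against 70.6 mm for the stop, a difference of 1.3 mm that is within the camera error. It lies flat, and its y is within about 2 mm of the channel's middle line.

**Lever and clamp:** The lever leans towards the block and the pad sits on the block's side. I could not measure the pad's force or the lever's angle directly; both are judged from the pictures.

**Bystanders and arm:** The jar, light clip, socket, screwdriver, spanner and crank arm show no visible shift from the first scene picture. The arm finished about 250 mm above the fixture, with only about 1 N of residual force reading and no contact visible.

**Disagreement:** The wrist camera put the fixture's y about 2 mm away from the overhead scene camera. That matches the stated calibration error, and I did not correct for it.

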